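# Snap the lid onto the tub of vials

### The job

Two white sample tubs stand open on the lab bench; one holds amber vials, the other is empty. Pick up the loose red lid by its knob, lower it level onto the tub with the vials and press it straight down by the knob until it is fully home and level, snapped under all three blue clips, with that tub still upright on the bench. Leave the empty tub where it is.

Things in the scene. Friction and masses are not known exactly. Their poses are not given: they have to be found in the camera images.
- lid_grip (a point): Middle of the knob of the loose red round lid (about 120 g, lies knob up; z up, yaw free). Knob: upright, in the lid's centre, 26 mm diameter, 44 mm tall (22 mm above and below the point). Under it a disc 11 mm thick (22 to 33 mm below the point), 132 mm diameter, its lower edge bevelled to 116 mm at the underside.
- vial_tub_mouth (a point): Mouth centre, at rim level (78 mm up), of the loose white tub (0.5 kg) with 6 black-capped amber vials. Body 124 mm, flared rim 156 mm across. 3 blue spring clips, 63 to 82 mm from the axis, rise 14 mm over the rim, slope inward. A lid laid on rests on them; 8 to 20 N straight down snaps it under them into the flare: lid_grip then 17.5 mm above this point (laid on: 23 to 29).
- empty_tub_mouth (a point): Centre of the mouth, at rim level (78 mm up), of the empty white tub: same make, size and clips, loose, no vials in it. z is up. Not to be used.

How it is judged (in metres and radians):
At the end, for the whole second after the job is handed in: The lid is snapped on the vial tub: lid_grip within 4 mm of its seated height (17 mm above the mouth point), centred within 10 mm and level with the tub within 4 degrees; the tub upright (within 6 degrees) on the bench. The empty tub was never moved more than 30 mm (z of lid_grip in the frame of vial_tub_mouth between 0.013 and 0.021 m and horizontal distance between lid_grip and vial_tub_mouth below 0.01 m and angle between the z axis of lid_grip and the z axis of vial_tub_mouth, either way round below 0.07 rad and angle between vial_tub_mouth's own z axis and vertical below 0.1 rad and height (world z) of vial_tub_mouth between 0.07 and 0.086 m); the robot touches nothing.
It fails at once if the vial tub is tipped by more than 30 degrees (angle between vial_tub_mouth's own z axis and vertical above 0.52 rad).
It fails at once if the empty tub is moved by more than 30 mm (distance of empty_tub_mouth from where it was at the start of the episode above 0.03 m).
It also fails if it takes over 42 s, if anything falls off the work surface, if the arm or the gripper's body presses on something with over 40 N, if the wrist force passes 120 N, or if a joint passes its speed limit or range.

### The arm

A 6-joint arm with a two-finger parallel gripper is mounted at the origin on the work surface. World frame = base frame: x ahead of the robot, y to its left, z up, the work surface at z = 0. Lengths are in mm, angles in rad, forces in N, time in s.
With the tool pointing down it reaches from about 300 to 775 mm from the base axis. Payload 14.6 kg.
Tool frame: the origin (TCP) lies at the very end of the fingers, on their centre line; the grasp point (between the pads) lies 19 mm behind it; z points along the fingers, y is the line along which they close (so a half turn about z gives the same grasp; the last joint's range is limited). The gripper opens to 94 mm and grips with 3 to 60 N. Pads are 16 mm wide; open, the fingers measure 119 mm over their backs; the gripper's body (75 mm by 177 mm) begins 78 mm behind the grasp point.
Start: joints at [-1.278, 0.3, 1.521, -0, 1.321, -0.067], TCP at [193.64, -514.774, 205.446] pointing down, gripper open.
Joint ranges: [-3.03, 3.03], [-0.79, 2.21], [0.23, 2.52], [-1.04, 4.18], [0, 3.07], [-2.55, 2.55]. Speed limits (rad/s): [2.22, 2.22, 2.57, 3.14, 3.14, 3.14].

### API

Orientations are given as [roll, pitch, yaw] about the fixed x, y, z axes, in that order (R = Rz(yaw) Ry(pitch) Rx(roll)).
In Python, from cell import manip gives the robot as it stands.
- The arm moves only by the tool servo_tool, never from a script. Its argument "motion" is a list that holds one entry, the list of rows, each a list of 7 numbers: the shift along the world's x, y, z as a fraction of full scale, then the turn, a rotation vector about the world's x, y, z as a fraction of full scale, then the closure, from 0 (fully open) to 1 (shut). In form: [[[x, y, z, rx, ry, rz, gripper], ...]]. A call has 1 to 10 rows; each row is the pose to reach, as a shift and turn from the pose commanded when the call began, turning the shorter way round; what a row does not reach only later rows make up. Full scale, the value 1, is 0.5 m for a shift and pi rad for a turn. A row lasts 1/10 s, in which the tool goes at most 50 mm and 8.59 degrees, less where a joint would pass 70% of its speed; a pose out of reach is approached as far as the arm can. A call with a number of a shift or a turn outside -1 to 1 is refused whole. A call with a gripper value outside its range is refused whole. The fingers move at their own pace and stop on an object; "newtons" is the grip in N (left out, the last holds). Time passes only in rows, so rows that repeat a pose let the fingers close. It gives the time, the measured TCP pose, the force, the opening and the grip force at its end, in the units of the state.
- manip.read_state(): the state, without advancing time (a new reading comes with each control period).
- manip.camera(name): name is "side" or "top" or "wrist"; returns a dict with "frame" (480x640x3 uint8, red, green, blue), "range_z" (480x640 float32, mm along the optical axis (not along the pixel's ray), 0 where there is no reading), "vfov" (degrees; the focal length in pixels is half the picture's height over the tangent of half this angle, whatever the lens; pixels are square), "cx", "cy" (the principal point, pixels), "k1" (the pictures are not rectified: a ray, as slopes to the right and down, at radius r is drawn at 1 + k1 r^2 times it, then the intrinsics apply), "cam_to_world" (4x4, takes a point from camera to world coordinates). Camera axes: x right, y down, z forward; pixel columns grow to the right and rows downward; lengths in mm; the calibration is good to about 2 mm. A picture is of the moment at which its call begins.
- manip.sign_off(): hands the job in; it is judged then, once.
The state is a dict: "clock": time; "joints": joint angles; "qd": joint speeds; "effort": joint torques, N m; "eef_pos": TCP position; "eef_rot": TCP orientation; "wrist_force": force on the tool from outside, world axes, zero at the start; "moment": the same for the moment, N m; "finger_gap": finger opening in mm; "finger_force": force on a finger pad.
Only numpy, scipy, OpenCV 4.12 (cv2) and the standard library are available. Lean on these libraries where they do the work, as an engineer would, in place of code of your own. Each camera call takes 0.05 s, during which the arm holds its last target. There are 200 camera calls.

## Working session

There is one attempt and no reset: what is moved stays moved. The work goes in short steps, Python scripts to look and compute and a tool call to move; the robot and the scene stay as the last step left them, time stands still between calls to the robot, and variables do not carry over. Pictures are saved under pics/ and viewed, at most 10 in all, crops included, and the job is handed in when it is done.

Besides the shell and the picture viewer there is one more tool, called after "Request:" as name([rows], argument=value, ...), one row to a line, values as JSON. servo_tool: Moves the arm, as the interface text tells. Its arguments: {"type":"object","properties":{"motion":{"type":"array"},"newtons":{"type":"number"}},"required":["motion"]}

```bash
mkdir -p pics; cat > h.py <<'E'
import numpy as np, cv2
from cell import manip
def cloud(c):
    f=240/np.tan(np.radians(c["vfov"]/2)); K=np.array([[f,0,c["cx"]],[0,f,c["cy"]],[0,0,1]])
    v,u=np.mgrid[0:480,0:640]; p=np.stack([u,v],-1).reshape(-1,1,2).astype(float)
    # invert r_d = r(1+k1 r^2)
    s=cv2.undistortPointsIter(p,K,np.array([c["k1"],0,0,0.]),None,None,(3,50,1e-9)).reshape(480,640,2)
    z=c["range_z"].astype(float); P=np.dstack([s[...,0]*z,s[...,1]*z,z,np.ones_like(z)])
    W=(P@np.array(c["cam_to_world"]).T)[...,:3]; W[z==0]=np.nan
    return W
def save(n,c): cv2.imwrite(f"pics/{n}.png",c["frame"][...,::-1])
E
python3 - <<'E'
from h import *
for n in ("top","side"):
    c=manip.camera(n); save(n+"0",c); np.savez(n+"0.npz",W=cloud(c),f=c["frame"])
    print(n,c["vfov"],c["k1"],np.round(c["cam_to_world"],2).tolist())
print(manip.read_state())
E
```

```text
top 47.25623318139673 -0.09066056933058035 [[-0.0, -0.98, 0.2, 332.73], [-1.0, 0.0, 0.0, -0.74], [-0.0, -0.2, -0.98, 1126.78], [0.0, 0.0, 0.0, 1.0]]
side 56.28053141799943 -0.11361225225705704 [[0.97, -0.15, 0.2, 356.2], [-0.25, -0.51, 0.82, -731.73], [-0.02, -0.85, -0.53, 570.54], [0.0, 0.0, 0.0, 1.0]]
{'clock': 0.1, 'joints': array([-1.27760580e+00,  3.00416289e-01,  1.52148287e+00, -1.23944432e-05,
        1.32072557e+00, -6.66168974e-02]), 'qd': array([-7.26698343e-05, -2.21203203e-03, -1.96839459e-03,  8.70745382e-04,
       -4.19746091e-04,  8.58710671e-04]), 'effort': array([-1.21598998e-03, -5.32650268e+01, -3.53293276e+01,  7.09125982e-02,
        2.34450441e-02, -4.58412785e-05]), 'eef_pos': array([ 193.5711351 , -514.56715268,  204.9579469 ]), 'eef_rot': array([-3.14056206e+00, -5.67239547e-05,  3.59810469e-01]), 'wrist_force': array([ 0.08433963, -0.29063461,  0.68189511]), 'moment': array([-0.03164888,  0.03830079,  0.04350591]), 'finger_force': 0.0, 'finger_gap': 93.92276123277018}
```

View pics/top0.png

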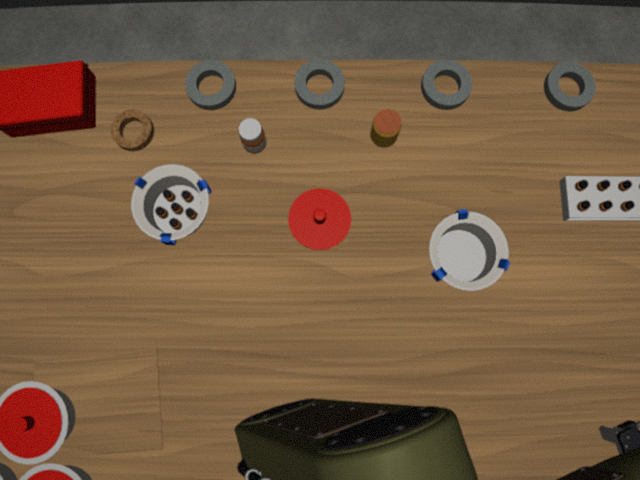

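View pics/side0.png

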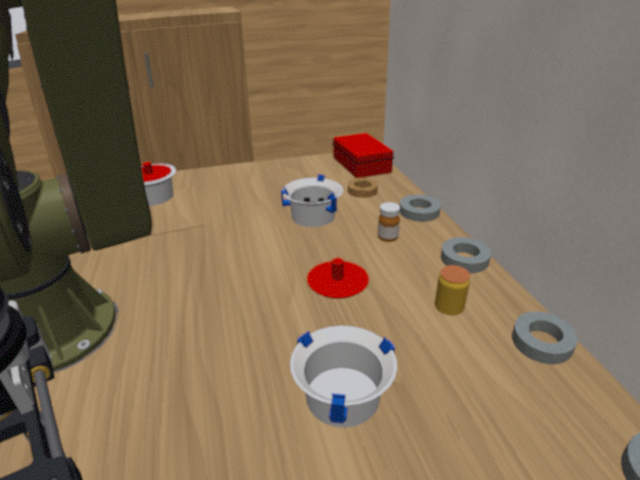

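The top view shows the vial tub at about (170,203), the lid at (320,218) with its knob at (320,215), and the empty tub at (469,251). The side view agrees with this layout. Next I'll measure them.

```bash
cat > m.py <<'E'
from h import *
from scipy.optimize import least_squares
def circ(P):
    r=least_squares(lambda q:np.hypot(P[:,0]-q[0],P[:,1]-q[1])-q[2],[*P[:,:2].mean(0),60],loss='soft_l1',f_scale=2)
    return r.x.round(1)
def edge(mask,W):  # outer contour pixels, hull
    c=max(cv2.findContours(mask.astype(np.uint8),0,1)[0],key=cv2.contourArea)[:,0]
    return c
E
python3 - <<'E'
from m import *
for n in ("top0","side0"):
    d=np.load(n+".npz");W=d["W"];f=d["f"].astype(int);Z=W[...,2]
    red=(f[...,0]>100)&(f[...,1]<60)&(f[...,2]<60)
    blue=(f[...,2]>110)&(f[...,0]<80)
    reg=lambda x0,x1,y0,y1:(W[...,0]>x0)&(W[...,0]<x1)&(W[...,1]>y0)&(W[...,1]<y1)
    L=red&reg(330,600,-140,140)
    k=L&(Z>30)&(Z<75); t=L&(Z<20)
    print(n,"lid z",np.nanmedian(Z[t]),"disc",circ(W[edge(t|k,W)[:,1],edge(t|k,W)[:,0]]))
    top=L&(Z>50); print(" knob top",np.nanmedian(Z[top]),W[top].mean(0).round(1),"knob all",circ(W[k]),k.sum(),top.sum())
    for s,(a,b) in {"vial":(150,420),"empty":(-420,-150)}.items():
        R=reg(330,620,a,b)
        rim=R&(abs(Z-78)<3.5)&~blue&(f.min(-1)>90)
        P=W[rim]; print(" ",s,"rim z",np.median(P[:,2]).round(1),len(P),"mid circ",circ(P), "minEnc",np.round(cv2.minEnclosingCircle(P[:,:2].astype(np.float32)),1) if 0 else cv2.minEnclosingCircle(P[:,:2].astype(np.float32)))
        bm=(blue&R).astype(np.uint8); nn,lab,st,ce=cv2.connectedComponentsWithStats(bm)
        for i in range(1,nn):
            if st[i,4]>8: Q=W[lab==i]; print("   clip",np.nanmean(Q,0).round(1),st[i,4])
E
```

```text
top0 lid z 11.637176085579085 disc [566.    1.9  55.6]
 knob top 55.36407215747681 [577.3   1.3  55.2] knob all [577.3   1.1   9. ] 127 125
  vial rim z 77.9 484 mid circ [597.4 298.8  72.8] minEnc ((598.2152709960938, 299.6463623046875), 77.74812316894531)
   clip [522.3 301.2  80.8] 63
  empty rim z 77.4 841 mid circ [ 499.  -288.6   73.9] minEnc ((499.81744384765625, -289.02301025390625), 78.69338989257812)
   clip [ 574.6 -277.4   87.1] 34
   clip [ 468.7 -358.7   87.8] 29
   clip [ 453.6 -228.5   82.6] 64
side0 lid z 11.657377359076179 disc [556.4  -8.9  48.4]
 knob top 55.14447574367375 [576.2  -4.8  54.6] knob all [577.7  -2.6   9.5] 164 75
  vial rim z 77.7 169 mid circ [597.9 296.1  73.7] minEnc ((596.5448608398438, 297.4704284667969), 79.44648742675781)
   clip [524.3 297.3  82.5] 16
   clip [525.4 294.1  55.3] 32
  empty rim z 77.7 1187 mid circ [ 499.2 -291.5   73.6] minEnc ((499.8824768066406, -288.25091552734375), 81.00589752197266)
   clip [ 454.7 -237.4   85.5] 118
   clip [ 568.4 -284.3   86. ] 122
   clip [ 473.2 -359.9   77.4] 166
   clip [ 460.8 -357.8   59.1] 19
```

Request:
servo_tool([
  [[0.07, 0.09, 0, 0, 0, 0, 0], [0.13, 0.17, 0, 0, 0, 0, 0], [0.19, 0.25, 0, 0, 0, 0, 0], [0.25, 0.33, 0, 0, 0, 0, 0], [0.31, 0.41, 0, 0, 0, 0, 0], [0.37, 0.49, 0, 0, 0, 0, 0], [0.43, 0.57, 0, 0, 0, 0, 0], [0.49, 0.65, 0, 0, 0, 0, 0], [0.55, 0.73, 0, 0, 0, 0, 0], [0.6, 0.8, 0, 0, 0, 0, 0]],
])

```text
clock: 1.1
eef_pos: [494.5, -112.8, 205.4]
eef_rot: [-3.142, 0.0, 0.36]
wrist_force: [0.6, -1.6, -0.1]
finger_gap: 94.1
finger_force: 0.0
```

Request:
servo_tool([
  [[0.06, 0.08, 0, 0, 0, 0, 0], [0.12, 0.16, 0, 0, 0, 0, 0], [0.16, 0.22, 0, 0, 0, 0, 0.2], [0.166, 0.23, 0, 0, 0, 0, 0.4], [0.166, 0.23, 0, 0, 0, 0, 0.4], [0.166, 0.23, 0, 0, 0, 0, 0.4]],
])

```text
clock: 1.7
eef_pos: [576.1, -0.6, 205.3]
eef_rot: [-3.142, 0.001, 0.359]
wrist_force: [0.2, 0.2, -0.1]
finger_gap: 65.5
finger_force: 0.0
```

```bash
python3 - <<'E'
from m import *
s=manip.read_state(); print(s["clock"],s["eef_pos"],s["eef_rot"],s["joints"],s["finger_gap"])
for n in ("wrist","top"):
    c=manip.camera(n); save(n+"1",c); W=cloud(c); f=c["frame"].astype(int);Z=W[...,2]
    red=(f[...,0]>90)&(f[...,1]<60)&(f[...,2]<60)
    L=red&(abs(W[...,0]-577)<90)&(abs(W[...,1])<90)
    for nm,m in (("ktop",L&(Z>50)),("disc",L&(abs(Z-11.5)<3))):
        if m.sum()>20: print(n,nm,m.sum(),W[m].mean(0).round(1),cv2.minEnclosingCircle(W[m][:,:2].astype(np.float32)))
d=np.load("top0.npz");W=d["W"];f=d["f"].astype(int)
for s,(cx,cy) in {"vial":(598,299),"empty":(500,-289)}.items():
  for dz in (2,4):
    m=(np.hypot(W[...,0]-cx,W[...,1]-cy)<95)&(abs(W[...,2]-78)<dz)
    P=W[m];print(s,circ(P),cv2.minEnclosingCircle(P[:,:2].astype(np.float32)))
E
```

```text
1.7 [576.12950715  -0.60949507 205.27699935] [-3.14151512e+00  5.69378250e-04  3.59232636e-01] [-6.45511262e-02  3.58753012e-01  1.44354141e+00 -1.67922568e-04
  1.33984913e+00  1.14705107e+00] 65.5371755232918
wrist ktop 618 [578.8   0.9  55.1] ((578.6317138671875, 1.0221645832061768), 12.679969787597656)
wrist disc 12426 [5.793e+02 3.000e-01 1.130e+01] ((578.5185546875, 0.2409898191690445), 65.6389389038086)
vial [597.5 298.9  73.4] ((596.1544799804688, 298.3938903808594), 79.82244873046875)
vial [597.7 298.6  73. ] ((598.0491943359375, 299.55010986328125), 81.68247985839844)
empty [ 498.9 -288.5   74.3] ((498.5284118652344, -286.99176025390625), 80.7096176147461)
empty [ 498.8 -288.4   73.6] ((499.0050964355469, -288.964599609375), 82.47967529296875)
```

Request:
servo_tool([
  [[0.005, 0.003, -0.08, 0, 0, 0, 0.4], [0.005, 0.003, -0.16, 0, 0, 0, 0.4], [0.005, 0.003, -0.24, 0, 0, 0, 0.4], [0.005, 0.003, -0.31, 0, 0, 0, 0.4], [0.005, 0.003, -0.35, 0, 0, 0, 0.4], [0.005, 0.003, -0.37, 0, 0, 0, 0.4], [0.005, 0.003, -0.378, 0, 0, 0, 0.4], [0.005, 0.003, -0.378, 0, 0, 0, 0.4], [0.005, 0.003, -0.378, 0, 0, 0, 0.5]],
], newtons=45)

```text
clock: 2.7
eef_pos: [579.8, 1.5, 17.7]
eef_rot: [3.141, -0.002, 0.36]
wrist_force: [-0.0, -0.7, -1.2]
finger_gap: 51.2
finger_force: 0.0
```

Request:
servo_tool([
  [[0, 0, 0, 0, 0, 0, 0.7], [0, 0, 0, 0, 0, 0, 0.9], [0, 0, 0, 0, 0, 0, 1], [0, 0, 0, 0, 0, 0, 1], [0, 0, 0, 0, 0, 0, 1], [0, 0, 0, 0, 0, 0, 1], [0, 0, 0, 0, 0, 0, 1]],
], newtons=45)

```text
clock: 3.4
eef_pos: [579.3, 1.7, 16.8]
eef_rot: [3.141, -0.0, 0.36]
wrist_force: [-0.4, 0.2, 5.6]
finger_gap: 25.3
finger_force: 45.0
```

Request:
servo_tool([
  [[0, 0, 0.02, 0, 0, 0, 1], [0, 0, 0.06, 0, 0, 0, 1], [0, 0, 0.12, 0, 0, 0, 1], [0, 0, 0.2, 0, 0, 0, 1], [0, 0, 0.28, 0, 0, 0, 1], [0, 0.04, 0.34, 0, 0, 0, 1], [0.01, 0.1, 0.38, 0, 0, 0, 1], [0.02, 0.17, 0.38, 0, 0, 0, 1], [0.02, 0.22, 0.38, 0, 0, 0, 1], [0.02, 0.24, 0.38, 0, 0, 0, 1]],
])

```text
clock: 4.4
eef_pos: [588.7, 123.7, 206.6]
eef_rot: [-3.141, 0.0, 0.362]
wrist_force: [-0.8, -0.0, -1.4]
finger_gap: 25.2
finger_force: 45.0
```

Request:
servo_tool([
  [[0, 0, 0, 0, 0, 0, 1], [0, 0, 0, 0, 0, 0, 1], [0, 0, 0, 0, 0, 0, 1]],
])

```text
clock: 4.7
eef_pos: [589.2, 120.5, 206.5]
eef_rot: [3.141, 0.0, 0.359]
wrist_force: [0.4, -0.0, -0.9]
finger_gap: 25.5
finger_force: 45.0
```

```bash
cat > look.py <<'E'
import sys
from m import *
tag=sys.argv[1]; s=manip.read_state(); print(s["clock"],s["eef_pos"].round(1),s["eef_rot"].round(4),s["wrist_force"].round(1),s["finger_gap"])
for n in ("wrist","top","side"):
    c=manip.camera(n); save(n+tag,c); W=cloud(c); f=c["frame"].astype(int);Z=W[...,2]
    m=(np.hypot(W[...,0]-598,W[...,1]-299)<95)&(abs(Z-78)<3)&(f.min(-1)>70)
    P=W[m]
    if len(P)>60: print(n,"rim",len(P),np.median(P[:,2]).round(1),circ(P),cv2.minEnclosingCircle(P[:,:2].astype(np.float32)))
    p=s["eef_pos"]; red=(f[...,0]>90)&(f[...,1]<60)&(f[...,2]<60)
    L=red&(np.hypot(W[...,0]-p[0],W[...,1]-p[1])<85)&(abs(Z-p[2]+5)<12)
    Q=W[L]
    if len(Q)>100:
        a=np.linalg.lstsq(np.c_[Q[:,:2]-p[:2],np.ones(len(Q))],Q[:,2],rcond=None)[0]
        print(n,"disc",len(Q),"slope,z-TCPz",a[:2].round(4),(a[2]-p[2]).round(1),cv2.minEnclosingCircle(Q[:,:2].astype(np.float32)))
E
python3 look.py 2
```

```text
4.7 [589.2 120.5 206.5] [3.1415e+00 2.0000e-04 3.5860e-01] [ 0.4 -0.  -0.9] 25.492024466079165
wrist rim 5055 77.9 [599.3 297.2  73.7] ((597.3206787109375, 297.90008544921875), 79.81353759765625)
wrist disc 28127 slope,z-TCPz [0.0005 0.001 ] -5.5 ((587.94189453125, 120.03860473632812), 66.17466735839844)
top rim 420 77.7 [597.6 298.3  73.2] ((597.09521484375, 305.6736755371094), 77.62648010253906)
top disc 335 slope,z-TCPz [-0.0086 -0.003 ] -5.6 ((592.259521484375, 70.15763854980469), 39.580318450927734)
side rim 167 78.2 [598.  296.5  73.9] ((596.2744750976562, 295.5855712890625), 80.07281494140625)
side disc 1054 slope,z-TCPz [0.0037 0.0167] -4.6 ((587.8511352539062, 117.63265228271484), 65.66575622558594)
```

View pics/wrist2.png

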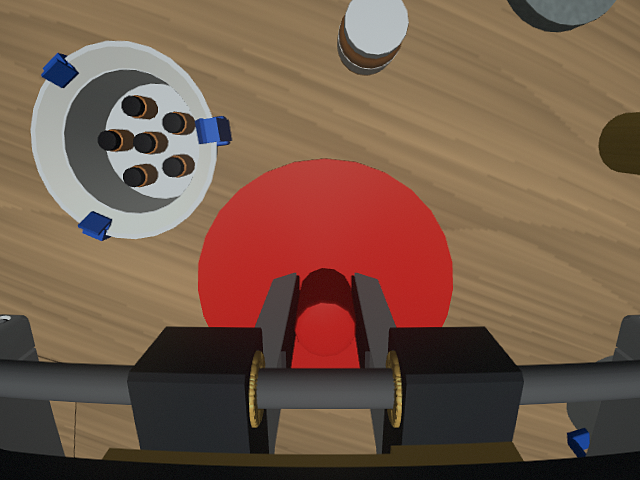

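The wrist view shows the vial tub rim centred near (125,138), with its three clips at (60,70), (213,130) and (95,225). The lid hangs level in the fingers. Next I'll move it above the tub.

Request:
servo_tool([
  [[0.005, 0.06, 0, 0, 0, 0, 1], [0.01, 0.13, 0, 0, 0, 0, 1], [0.015, 0.2, 0, 0, 0, 0, 1], [0.02, 0.27, 0, 0, 0, 0, 1], [0.021, 0.32, 0, 0, 0, 0, 1], [0.021, 0.345, -0.02, 0, 0, 0, 1], [0.021, 0.355, -0.08, 0, 0, 0, 1], [0.021, 0.355, -0.14, 0, 0, 0, 1], [0.021, 0.355, -0.18, 0, 0, 0, 1], [0.021, 0.355, -0.19, 0, 0, 0, 1]],
], newtons=60)

```text
clock: 5.85
eef_pos: [598.6, 297.8, 108.1]
eef_rot: [3.141, 0.005, 0.359]
wrist_force: [-0.6, 0.6, -1.6]
finger_gap: 25.0
finger_force: 60.0
```

Request:
servo_tool([
  [[0, 0, 0, 0, 0, 0, 1], [0, 0, 0, 0, 0, 0, 1], [0, 0, 0, 0, 0, 0, 1]],
])

```text
clock: 6.15
eef_pos: [600.2, 299.2, 112.9]
eef_rot: [-3.141, -0.002, 0.36]
wrist_force: [-0.0, 0.3, -2.3]
finger_gap: 25.2
finger_force: 60.0
```

```bash
python3 look.py 3
```

```text
6.15 [600.2 299.2 112.9] [-3.1415e+00 -2.1000e-03  3.5950e-01] [-0.   0.3 -2.3] 25.231837148375007
wrist rim 4285 78.0 [597.1 297.3  75.6] ((599.13671875, 297.73614501953125), 78.10694122314453)
wrist disc 27662 slope,z-TCPz [0.0029 0.0016] -5.5 ((598.8317260742188, 298.71337890625), 66.07859802246094)
top rim 198 78.2 [598.9 301.   75.3] ((601.910888671875, 289.18646240234375), 76.34432220458984)
top disc 901 slope,z-TCPz [-0.0025 -0.0042] -5.5 ((603.4888916015625, 280.88153076171875), 60.932273864746094)
side rim 153 78.2 [598.1 296.   73.4] ((595.9031372070312, 293.3729553222656), 80.04310607910156)
side disc 717 slope,z-TCPz [0.0082 0.0155] -5.1 ((594.9133911132812, 293.6989440917969), 65.3497314453125)
```

View pics/wrist3.png

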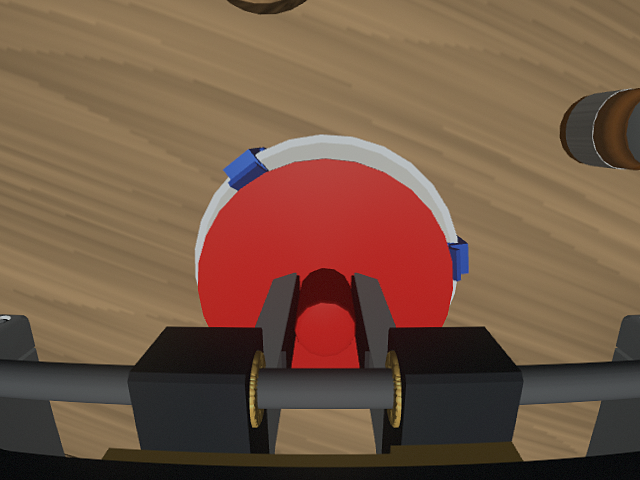

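The wrist view shows the lid concentric over the rim to within about 1 mm, with clips visible at (245,168) and (460,258). Next I'll lower it to contact.

Request:
servo_tool([
  [[0, -0.002, -0.01, 0, 0, 0, 1], [0, -0.002, -0.02, 0, 0, 0, 1], [0, -0.002, -0.03, 0, 0, 0, 1], [0, -0.002, -0.036, 0, 0, 0, 1], [0, -0.002, -0.04, 0, 0, 0, 1], [0, -0.002, -0.044, 0, 0, 0, 1], [0, -0.002, -0.044, 0, 0, 0, 1], [0, -0.002, -0.044, 0, 0, 0, 1]],
])

```text
clock: 7.1
eef_pos: [599.8, 298.3, 89.8]
eef_rot: [-3.141, -0.001, 0.36]
wrist_force: [0.5, -0.6, 1.8]
finger_gap: 25.4
finger_force: 60.0
```

Request:
servo_tool([
  [[0, 0, -0.003, 0, 0, 0, 1], [0, 0, -0.006, 0, 0, 0, 1], [0, 0, -0.009, 0, 0, 0, 1], [0, 0, -0.009, 0, 0, 0, 1], [0, 0, -0.009, 0, 0, 0, 1]],
])

```text
clock: 7.6
eef_pos: [599.6, 298.2, 84.8]
eef_rot: [-3.142, 0.0, 0.36]
wrist_force: [0.8, 0.3, 0.9]
finger_gap: 25.3
finger_force: 60.0
```

Request:
servo_tool([
  [[0, 0, -0.002, 0, 0, 0, 1], [0, 0, -0.004, 0, 0, 0, 1], [0, 0, -0.006, 0, 0, 0, 1], [0, 0, -0.006, 0, 0, 0, 1], [0, 0, -0.006, 0, 0, 0, 1]],
])

```text
clock: 8.1
eef_pos: [599.5, 298.2, 81.6]
eef_rot: [-3.142, 0.001, 0.36]
wrist_force: [1.1, 0.6, -1.2]
finger_gap: 25.3
finger_force: 60.0
```

Request:
servo_tool([
  [[0, 0, -0.002, 0, 0, 0, 1], [0, 0, -0.004, 0, 0, 0, 1], [0, 0, -0.004, 0, 0, 0, 1], [0, 0, -0.004, 0, 0, 0, 1]],
])

```text
clock: 8.5
eef_pos: [599.6, 298.1, 79.8]
eef_rot: [3.142, 0.0, 0.36]
wrist_force: [0.3, 0.7, -1.8]
finger_gap: 25.3
finger_force: 60.0
```

Request:
servo_tool([
  [[0, 0, -0.002, 0, 0, 0, 1], [0, 0, -0.004, 0, 0, 0, 1], [0, 0, -0.004, 0, 0, 0, 1], [0, 0, -0.004, 0, 0, 0, 1]],
])

```text
clock: 8.9
eef_pos: [599.9, 298.2, 79.2]
eef_rot: [3.142, -0.001, 0.36]
wrist_force: [-1.8, -2.3, 10.0]
finger_gap: 25.6
finger_force: 60.0
```

```bash
python3 look.py 4; python3 -c "
import cv2
a=cv2.imread('pics/side4.png')[140:260,240:400];b=cv2.imread('pics/wrist4.png')[100:340,170:490]
cv2.imwrite('pics/c4.png',cv2.vconcat([cv2.resize(a,(400,300),interpolation=2),cv2.resize(b,(400,300))]))"
```

```text
8.9 [599.9 298.2  79.2] [ 3.1416e+00 -1.0000e-03  3.5980e-01] [-1.8 -2.3 10. ] 25.55178948202268
wrist rim 8335 77.9 [599.  297.7  73.9] ((598.8241577148438, 297.28717041015625), 78.57427978515625)
wrist disc 27226 slope,z-TCPz [-0.0025  0.0009] -5.5 ((598.4273071289062, 297.56622314453125), 66.01233673095703)
top rim 186 77.7 [597.2 296.5  70.6] ((601.6094360351562, 278.5184631347656), 70.57652282714844)
top disc 822 slope,z-TCPz [-0.0016 -0.0063] -5.3 ((602.3418579101562, 284.8722839355469), 61.96708679199219)
side rim 250 77.9 [597.8 296.5  73.8] ((598.4478759765625, 297.8643798828125), 81.8859634399414)
side disc 551 slope,z-TCPz [-0.003  -0.0005] -4.6 ((596.5220336914062, 294.1284484863281), 61.49061965942383)
```

View pics/c4.png

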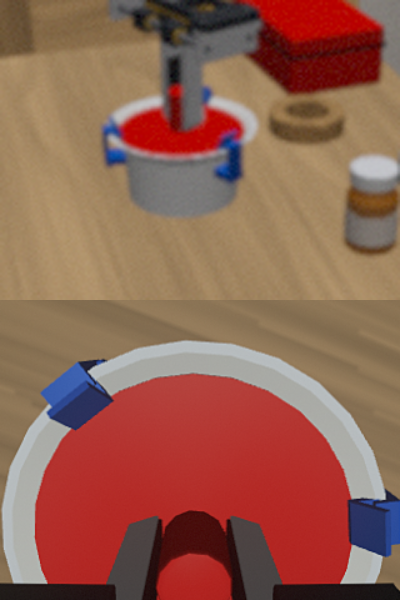

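The pictures show the clip noses overlapping the red disc at the visible clips. The lid is centred, level and at seated height (95.7 mm). I'll press a little more to be sure, then release.

Request:
servo_tool([
  [[0, 0, -0.002, 0, 0, 0, 1], [0, 0, -0.004, 0, 0, 0, 1], [0, 0, -0.004, 0, 0, 0, 1], [0, 0, -0.004, 0, 0, 0, 1]],
])

```text
clock: 9.45
eef_pos: [600.0, 298.3, 79.1]
eef_rot: [-3.142, -0.002, 0.36]
wrist_force: [-10.0, -6.2, 23.9]
finger_gap: 25.3
finger_force: 60.0
```

Request:
servo_tool([
  [[0, 0, 0.004, 0, 0, 0, 1], [0, 0, 0.006, 0, 0, 0, 1], [0, 0, 0.006, 0, 0, 0, 0.7], [0, 0, 0.006, 0, 0, 0, 0.5], [0, 0, 0.006, 0, 0, 0, 0.4], [0, 0, 0.006, 0, 0, 0, 0.4], [0, 0, 0.006, 0, 0, 0, 0.4]],
])

```text
clock: 10.15
eef_pos: [599.6, 298.2, 78.8]
eef_rot: [3.142, 0.0, 0.36]
wrist_force: [0.8, 1.1, 0.5]
finger_gap: 55.6
finger_force: 0.0
```

Request:
servo_tool([
  [[0, 0, 0.02, 0, 0, 0, 0.4], [0, 0, 0.05, 0, 0, 0, 0.4], [0, 0, 0.1, 0, 0, 0, 0.4], [0, 0, 0.17, 0, 0, 0, 0.4], [0, 0, 0.25, 0, 0, 0, 0.4], [-0.08, -0.04, 0.3, 0, 0, 0, 0.4], [-0.16, -0.08, 0.33, 0, 0, 0, 0.4], [-0.2, -0.1, 0.35, 0, 0, 0, 0.4], [-0.2, -0.1, 0.35, 0, 0, 0, 0.4], [-0.2, -0.1, 0.35, 0, 0, 0, 0.4]],
])

```text
clock: 11.15
eef_pos: [499.9, 248.3, 255.4]
eef_rot: [-3.142, -0.002, 0.36]
wrist_force: [0.4, -0.4, -0.2]
finger_gap: 56.3
finger_force: 0.0
```

```bash
python3 - <<'E'
from m import *
print(manip.read_state()["clock"],manip.read_state()["eef_pos"])
for n in ("wrist","side","top"):
    c=manip.camera(n); save(n+"5",c); W=cloud(c); f=c["frame"].astype(int);Z=W[...,2]
    near=np.hypot(W[...,0]-598,W[...,1]-298)<95
    red=(f[...,0]>90)&(f[...,1]<60)&(f[...,2]<60)&near
    P=W[near&(abs(Z-78)<3)&(f.min(-1)>70)]
    if len(P)>50: print(n,"rim",len(P),np.median(P[:,2]),circ(P))
    Q=W[red&(abs(Z-75)<10)]; k=W[red&(Z>110)]
    if len(Q)>50:
        a=np.linalg.lstsq(np.c_[Q[:,:2]-[598,298],np.ones(len(Q))],Q[:,2],rcond=None)[0]; print(" disc",len(Q),a.round(4),circ(Q) if 0 else cv2.minEnclosingCircle(Q[:,:2].astype(np.float32)))
    if len(k)>5: print(" ktop",len(k),k.mean(0).round(1))
a=cv2.imread('pics/side5.png')[140:260,240:400];b=cv2.imread('pics/wrist5.png');t=cv2.imread('pics/top5.png')[140:270,110:240]
cv2.imwrite('pics/c5.png',cv2.hconcat([cv2.resize(b,(400,300)),cv2.resize(t,(300,300),interpolation=2)]))
E
```

```text
11.15 [499.93487584 248.33499509 255.35367226]
wrist rim 4456 77.87496893860336 [599.  297.7  73.7]
 disc 13618 [-9.00000e-04  1.40000e-03  7.40399e+01] ((599.1151733398438, 297.83978271484375), 65.5373764038086)
 ktop 810 [599.  297.8 117.8]
side rim 276 77.79100869210134 [598.  296.3  73.1]
 disc 606 [-1.40000e-03 -3.60000e-03  7.46749e+01] ((596.4212646484375, 297.42291259765625), 62.68619155883789)
 ktop 34 [595.1 289.7 115.9]
top rim 329 77.6627994873736 [598.2 297.5  72.7]
 disc 242 [-5.40000e-03 -1.27000e-02  7.42926e+01] ((603.859619140625, 290.8371887207031), 63.782413482666016)
 ktop 9 [545.8 222.3 375.3]
```

View pics/c5.png

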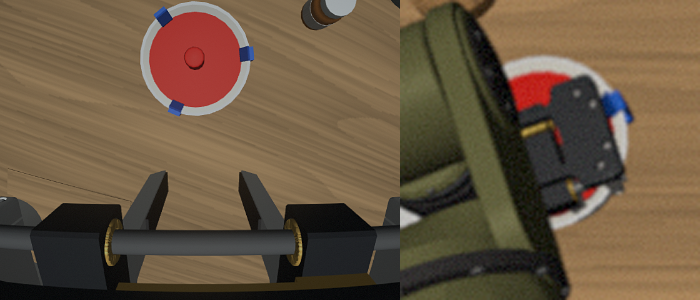

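The wrist picture shows the lid concentric in the tub near (195,58), under all three clips at (163,16), (247,54) and (176,108). The disc top is 74.0 mm up, so `lid_grip` is about 18 mm above the mouth, and the lid is level. The gripper is clear of it, so I'll hand in.

```bash
python3 -c "
from cell import manip
print(manip.sign_off())"
```

```text
the job is handed in; nothing more can be done
None
```

The job is handed in: the lid is snapped level under all three clips of the vial tub, centred within about 1 mm by the last wrist picture; the arm is clear, never came near the empty tub, and the clock stood at about 11 s; no verdict came back.

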